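# Fit the matching drill bush to a drill jig and lift the jig level

## Task

Of the three drill bushes on the bench, find the one whose shank fits the bore of the drill jig snugly (one is too thick to go in, one far too loose), seat it fully home in the bore with its head resting on the plate, and let go of it while the jig still stands on the bench. Then take the jig by its bridge handle, lift it straight up, keep it level with the bush seated, and finish while still holding it steady, its feet about 15 cm above the bench. Leave the other two bushes standing upright on the bench and do not disturb the other things.

Things in the scene. Friction and masses are not known exactly. Their poses are not given: they have to be found in the camera images.
- drill_jig: Loose drill jig, 0.6 kg: aluminium plate 90 x 200 x 20 mm on four 14 mm feet (top 34 mm above the bench); black bridge handle across its middle, steel end-stop bar (top 50 mm above the bench) at the +y end, bore near the -y end. Origin: under the plate's middle, level with the feet's undersides; x along the 90 mm side and the handle bar, y along the 200 mm side, z up.
- jig_bore (a point): Centre of the mouth of the jig's bore, in the plate's top face, 70 mm from the plate's middle towards the jig's -y. Bore 29 mm diameter, 2 mm chamfer, straight through the 20 mm plate. A seated bush has its shoulder here and its shank's foot 28 mm below, 6 mm clear of the bench. z up out of the bore.
- jig_handle (a point): Centre of the handle bar, 80 mm above the feet's undersides. Bar 84 mm long along the jig's x, 18 mm thick along its y, 20 mm high (70 to 90 mm above the feet's undersides), on two posts with inner faces 28 mm either side of the middle. Grip across the thickness, fingers closing along the jig's y. The loaded jig balances within about 15 mm of this point, in plan.
- bush_small: The thinnest of three headed drill bushes, plain steel, 0.12 kg: round shank 20 mm diameter, 28 mm long, 2 mm chamfer at its foot, under a ringed round head 34 mm diameter, 24 mm high, with a dark drill hole in its top; 52 mm in all. It stands on its shank, head up. Origin: centre of the shank's foot; z up towards the head (head from z = 28 to 52 mm).
- bush_medium: The middle one of three headed drill bushes, plain steel, 0.12 kg: round shank 27 mm diameter, 28 mm long, 2 mm chamfer at its foot, under a ringed round head 41 mm diameter, 24 mm high, with a dark drill hole in its top; 52 mm in all. It stands on its shank, head up. Origin: centre of the shank's foot; z up towards the head (head from z = 28 to 52 mm).
- bush_large: The thickest of three headed drill bushes, plain steel, 0.12 kg: round shank 34 mm diameter, 28 mm long, 2 mm chamfer at its foot, under a ringed round head 48 mm diameter, 24 mm high, with a dark drill hole in its top; 52 mm in all. It stands on its shank, head up. Origin: centre of the shank's foot; z up towards the head (head from z = 28 to 52 mm).
- bush_medium_shoulder (a point): Centre of the underside of the middle bush's head, on its axis, 28 mm above its shank's foot; it meets the plate's top when seated.
- caliper: Bystander: steel caliper lying flat, 60 x 200 x 6 mm, origin centre of underside, its length along its y.
- tape_roll: Bystander: black roll of tape lying flat, 105 mm diameter, 25 mm high, origin centre of underside.
- threadlock_bottle: Bystander: small red flat bottle with a nozzle, standing, 26 x 42 x 102 mm, origin centre of underside.
Not all that is in view belongs to the job. What is shaped like the bush_medium but blue or purple is not meant. What is shaped like the bush_large but brown or pink is not meant.

How it is judged:
By the outcome, as a careful person would: the job done as asked, in the order asked, and still so for the second after the job is handed in, while the arm keeps its last pose, push and grip.
It also fails if it takes over 54 s, if anything falls off the work surface, if the arm or the gripper's body presses on something with over 40 N, if the wrist force passes 120 N, or if a joint passes its speed limit or range.

## Robot

A 6-joint arm with a two-finger parallel gripper is mounted at the origin on the work surface; the furniture and walls round the work are solid. World frame = base frame: x ahead of the robot, y to its left, z up, the work surface at z = 0. Lengths are in m, angles in rad, forces in N, time in s.
With the tool pointing down it reaches from about 0.275 to 0.85 m from the base axis. Payload 5.2 kg.
Tool frame: the origin (TCP) lies between the finger pads, 19 mm behind the fingertips; this is the grasp point; z points along the fingers, y is the line along which they close (so a half turn about z gives the same grasp; the last joint's range is limited). The gripper opens to 85 mm and grips with 20 to 120 N. Pads are 22 mm wide; open, the fingers measure 114 mm over their backs; the gripper's body (76 mm by 85 mm) begins 54 mm behind the grasp point. The pads swing forward as they close: fully open they stand 13 mm farther back than shut.
Start: joints at [1.118, 0.259, 1.535, -0, 1.348, -0.203], TCP at [0.136, 0.533, 0.25] pointing down, gripper open.
Joint ranges: [-3.14, 3.14], [-0.91, 2.08], [0.19, 2.58], [-1.22, 4.36], [0.22, 2.71], [-3.12, 3.12]. Speed limits (rad/s): [2.57, 2.57, 3.14, 3.14, 3.14, 3.14].

## Interface

Orientations are given as a unit quaternion [w, x, y, z].
In Python, from workcell import * gives the robot as it stands. The module is installed in compiled form; this text tells all that it offers.
- The arm moves only by the tool arm_command, never from a script. Its argument "motion" is a list of rows, each a list of 2 entries, a list of its own where there are three numbers: the shift along the tool's x, y, z in mm, then the turn about the tool's z in rad. In form: [[[dx, dy, dz], yaw], ...]. A call has 1 to 20 rows; each row shifts and turns the commanded pose from where the row before left it, along the tool's axes as they then stand; what a row does not reach is not made up. A row lasts 1/10 s, in which the tool goes at most 50 mm and 8.59 degrees, less where a joint would pass 70% of its speed; a pose out of reach is approached as far as the arm can. A call is refused whole if a number of a shift passes 50 or a number of a turn 0.15, either way. A call with a gripper value outside its range is refused whole. "jaw" is the finger opening in mm, from 0 to 85.4, set as the call begins (left out, the last holds). The fingers move at their own pace and stop on an object; "newtons" is the grip in N (left out, the last holds). Time passes only in rows, so rows that do not move let the fingers close. It gives the time, the measured TCP pose, the force, the opening and the grip force at its end, in the units of the state.
- get_state(): the state, without advancing time (a new reading comes with each control period).
- get_image(name): name is "scene" or "side" or "wrist"; returns the picture (400x640x3 uint8, red, green, blue); there is no depth.
- camera_params(name): a dict with "camera_matrix" (3x3 intrinsics, pixels), "cam_to_world" (4x4, takes a point from camera to world coordinates). Camera axes: x right, y down, z forward; pixel columns grow to the right and rows downward; lengths in m; the calibration is good to about 2 mm. The wrist camera is an equidistant fisheye: a pixel r from the principal point sees the ray r / f radians off the axis. A picture is of the moment at which its call begins: read the wrist's pose just before it. camera_params takes no time and is no camera call; for the wrist camera it gives the pose at the moment of the call.
- close_job(): hands the job in; it is judged then, once.
Trained networks look in the newest picture that a camera, given by its name, has taken for a name from the list of things; names that differ only in an ending like _2 or _b are one class to them, and where a whole thing is asked for, a point or a joint stands for the part that bears it (a point fixed in the world has none). Each returns a list of dicts, best first, with "confidence" (0 to 1); they miss things now and then, are a little off and sometimes report something else, mostly with a low value. They report only what shows in the picture. A call takes as long as a camera call. They do not tell look-alikes from the thing itself.
- recognise(camera, thing): "at" ([column, row] in pixels, amid what is visible of it).
- trace(camera, thing): "pixels" (400x640 bool, what is visible of it) and "at" ([column, row] in pixels, amid what is visible of it).
- spot_point(camera, thing): "at" ([column, row] in pixels: a listed point, or the origin of a listed thing).
The state is a dict: "time_s": time; "qpos": joint angles; "qvel": joint speeds; "joint_efforts": joint torques, N m; "ee_pos": TCP position; "tcp_rot": TCP orientation; "ft_force": force on the tool from outside, world axes, zero at the start; "ft_torque": the same for the moment, N m; "gripper_width": opening from 0.0 (shut) to 1.0 (fully open); "finger_force": force on a finger pad.
Only numpy, scipy, OpenCV 4.12 (cv2) and the standard library are available. Lean on these libraries where they do the work, as an engineer would, in place of code of your own. Each camera call takes 0.05 s, during which the arm holds its last target. There are 200 camera calls.

## Working session

There is one attempt and no reset: what is moved stays moved. The work goes in short steps, Python scripts to look and compute and a tool call to move; the robot and the scene stay as the last step left them, time stands still between calls to the robot, and variables do not carry over. Pictures are saved under pics/ and viewed, at most 10 in all, crops included, and the job is handed in when it is done.

Besides the shell and the picture viewer there is one more tool, called after "Request:" by a JSON object that holds its "op" and its "data", one argument or row to a line. arm_command: Moves the arm, as the interface text tells. Its arguments: {"type":"object","properties":{"motion":{"type":"array","items":{"type":"array"}},"jaw":{"type":"number"},"newtons":{"type":"number"}},"required":["motion"]}

```bash
mkdir -p pics
cat > h.py <<'E'
from workcell import *
import numpy as np, cv2
def save(n,f):
    im=get_image(n); cv2.imwrite('pics/'+f,im[:,:,::-1]); return im
def ray(n,uv,P=None):
    P=P or camera_params(n); K=np.array(P['camera_matrix']); T=np.array(P['cam_to_world'])
    x=(uv[0]-K[0,2])/K[0,0]; y=(uv[1]-K[1,2])/K[1,1]
    if n=='wrist':
        t=np.hypot(x,y); s=np.sin(t)/t if t>1e-9 else 1; d=np.array([x*s,y*s,np.cos(t)])
    else: d=np.array([x,y,1.])
    d=T[:3,:3]@d; return T[:3,3],d/np.linalg.norm(d)
def atz(n,uv,z,P=None):
    o,d=ray(n,uv,P); return o+d*(z-o[2])/d[2]
def proj(n,p,P=None):
    P=P or camera_params(n); K=np.array(P['camera_matrix']); T=np.array(P['cam_to_world'])
    c=T[:3,:3].T@(np.array(p)-T[:3,3])
    if n=='wrist':
        r=np.hypot(c[0],c[1]); t=np.arctan2(r,c[2]); c=np.array([c[0]/r*t,c[1]/r*t,1])
    else: c=c/c[2]
    return np.array([K[0,0]*c[0]+K[0,2],K[1,1]*c[1]+K[1,2]])
E
cat > a.py <<'E'
from h import *
np.set_printoptions(precision=4,suppress=True)
Z={'jig_bore':.034,'jig_handle':.08,'bush_medium_shoulder':.028}
print(get_state())
for c in ('scene','side','wrist'):
    save(c,c+'0.png'); P=camera_params(c)
    for t in ['jig_bore','jig_handle','drill_jig','bush_small','bush_medium','bush_large','bush_medium_shoulder']:
        for r in spot_point(c,t)[:5]: print(c,t,np.round(r['at']),round(r['confidence'],2),atz(c,r['at'],Z.get(t,0),P))
ims=[cv2.imread(f'pics/{c}0.png') for c in ('scene','side','wrist')]
E
python3 a.py
```

```text
{'time_s': 0.0, 'qpos': array([ 1.1182,  0.2593,  1.5361, -0.    ,  1.348 , -0.2028]), 'qvel': array([-0.001 , -0.0012,  0.0004, -0.0004,  0.0002,  0.0005]), 'joint_efforts': array([ -0.0022, -44.6027, -29.0569,  -0.0006,   0.0117,  -0.    ]), 'ee_pos': array([0.1357, 0.5324, 0.2492]), 'tcp_rot': array([-0.0003,  0.1246,  0.9922, -0.0009]), 'ft_force': array([-0.4976,  0.4996, -0.4854]), 'ft_torque': array([ 0.0138, -0.0031,  0.0254]), 'finger_force': 0.0, 'gripper_width': 0.994920339096941}
scene jig_bore [337. 259.] 0.98 [0.5205 0.1096 0.034 ]
scene jig_handle [309. 258.] 0.6 [0.5549 0.1737 0.08  ]
scene drill_jig [314. 288.] 0.68 [0.5396 0.1811 0.    ]
scene bush_small [415. 174.] 0.75 [ 0.4792 -0.3083  0.    ]
scene bush_small [229. 253.] 0.69 [0.763  0.1818 0.    ]
scene bush_medium [336. 224.] 0.75 [ 0.587 -0.021  0.   ]
scene bush_medium [364. 242.] 0.74 [0.5009 0.0025 0.    ]
scene bush_medium [368. 214.] 0.53 [ 0.532  -0.0929 -0.    ]
scene bush_large [352. 180.] 0.85 [ 0.6251 -0.2016  0.    ]
scene bush_large [386. 188.] 0.8 [ 0.5282 -0.2126  0.    ]
scene bush_large [388. 
[... 379 characters left out ...]
67.] 0.57 [0.549  0.1703 0.    ]
side bush_small [285. 309.] 0.95 [ 0.4893 -0.3261  0.    ]
side bush_medium [289. 226.] 0.92 [ 0.5307 -0.0893  0.    ]
side bush_medium [274. 206.] 0.87 [ 0.5071 -0.0047  0.    ]
side bush_medium [308. 204.] 0.75 [ 0.5903 -0.0166  0.    ]
side bush_medium [281. 168.] 0.75 [0.5477 0.1673 0.    ]
side bush_large [299. 258.] 0.95 [ 0.5363 -0.1969  0.    ]
side bush_large [340. 252.] 0.88 [ 0.6235 -0.2002  0.    ]
side bush_large [322. 290.] 0.65 [ 0.5654 -0.2967  0.    ]
side bush_medium_shoulder [291. 216.] 0.66 [ 0.5374 -0.0874  0.028 ]
side bush_medium_shoulder [271. 195.] 0.59 [0.5014 0.003  0.028 ]
wrist bush_small [ 50. 376.] 0.52 [ 0.4865 -0.3194  0.    ]
```

```bash
python3 -c "
import cv2
a=cv2.imread('pics/scene0.png')[130:330,180:480];cv2.imwrite('pics/scene0c.png',cv2.resize(a,None,fx=2.66,fy=2.66,interpolation=2))"
```

```text
(no output)
```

View pics/scene0c.png

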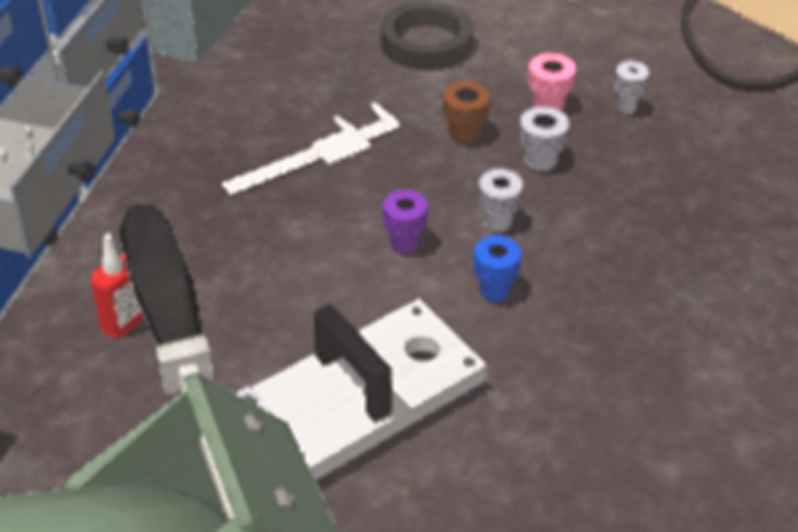

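View pics/side0.png

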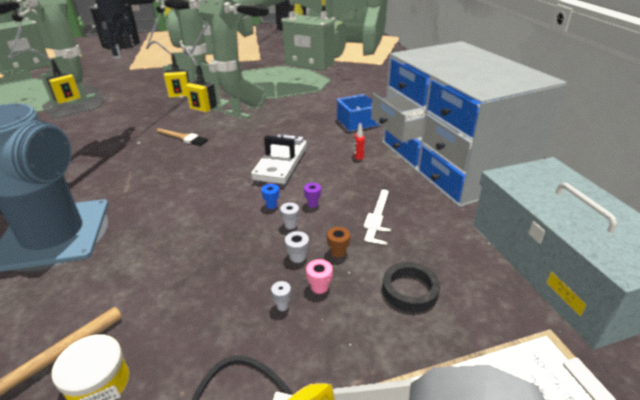

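Candidates for the medium bush: blue (364,242), purple (336,224) and plain steel (368,208→214). The steel one, at about (0.53, -0.09), matches the description. The steel large bush is at (386,188) and the small one at (415,174). The wide brown and pink look-alikes stand beside them. I'll turn so the fingers close along the jig's x, then go above the steel medium bush.

Request:
{"op": "arm_command", "data": {
  "motion": [
    [[0,0,0],0.139],
    [[0,0,0],0.139],
    [[0,0,0],0.139],
    [[0,0,0],0.139],
    [[0,0,0],0.139],
    [[0,0,0],0.139],
    [[0,0,0],0.139],
    [[0,0,0],0.139],
    [[0,0,0],0.139],
    [[0,0,0],0.139],
    [[0,0,0],0.139],
    [[0,0,0],0.139],
    [[0,0,0],0.139]
  ]
}}

```text
time_s: 2.5
ee_pos: [0.1359, 0.533, 0.25]
tcp_rot: [0.0, 0.858, 0.514, 0.0]
ft_force: [-0.5, -0.5, -0.1]
gripper_width: 1.001
finger_force: 0.0
```

Request:
{"op": "arm_command", "data": {
  "motion": [
    [[-24,43,0],0],
    [[-24,43,0],0],
    [[-24,43,0],0],
    [[-24,43,0],0],
    [[-24,43,0],0],
    [[-24,43,0],0],
    [[-24,43,0],0],
    [[-24,43,0],0],
    [[-24,43,0],0],
    [[-24,43,0],0],
    [[-24,43,0],0],
    [[-24,43,0],0],
    [[-24,43,0],0],
    [[-24,43,0],0],
    [[0,0,0],0],
    [[0,0,0],0]
  ]
}}

```text
time_s: 4.1
ee_pos: [0.5114, -0.0463, 0.2495]
tcp_rot: [-0.001, 0.857, 0.515, -0.0]
ft_force: [-0.6, 0.9, -0.5]
gripper_width: 1.0
finger_force: 0.0
```

```bash
cat > b.py <<'E'
from h import *
np.set_printoptions(precision=4,suppress=True)
import sys
Z={'jig_bore':.034,'jig_handle':.08,'bush_medium_shoulder':.028}
s=get_state(); print(s['time_s'],s['ee_pos'],s['tcp_rot'],s['qpos'])
for c in sys.argv[2:]:
    P=camera_params(c); save(c,c+sys.argv[1]+'.png')
    for t in ['jig_bore','jig_handle','bush_medium','bush_medium_shoulder']:
        for r in spot_point(c,t)[:4]: print(c,t,np.round(r['at'],1),round(r['confidence'],2),atz(c,r['at'],Z.get(t,0),P))
E
python3 b.py 1 scene side wrist
```

```text
4.1 [ 0.5114 -0.0463  0.2495] [-0.0006  0.8571  0.5151 -0.0003] [-0.308   0.1939  1.6204  0.0003  1.3286  0.1805]
scene jig_bore [339.3 260.7] 0.64 [0.5138 0.1124 0.034 ]
scene jig_bore [337.7 144.9] 0.37 [ 0.7152 -0.2909  0.034 ]
scene jig_handle [309.5 258.7] 0.93 [0.5535 0.1736 0.08  ]
scene bush_medium [363.5 240.8] 0.73 [0.5029 0.0009 0.    ]
scene bush_medium [367.4 215. ] 0.53 [ 0.5307 -0.0872  0.    ]
scene bush_medium [335.  221.1] 0.53 [ 0.5933 -0.0287  0.    ]
scene bush_medium_shoulder [365.9 233.7] 0.9 [0.4977 0.003  0.028 ]
scene bush_medium_shoulder [368.7 204.1] 0.84 [ 0.5334 -0.097   0.028 ]
scene bush_medium_shoulder [331.3 213.5] 0.65 [ 0.6007 -0.0219  0.028 ]
side jig_bore [270.5 170.4] 0.75 [0.5132 0.1062 0.034 ]
side jig_handle [279.5 139.9] 0.72 [0.5498 0.1817 0.08  ]
side bush_medium [312.6 203.6] 0.78 [ 0.6006 -0.0165  0.    ]
side bush_medium [289.9 227.1] 0.55 [ 0.5326 -0.0938  0.    ]
side bush_medium_shoulder [287.5 213.2] 0.58 [ 0.5311 -0.0773  0.028 ]
side bush_medium_shoulder [310.1 195.8] 0.56 [ 0.5942 -0.0215  0.028 ]
side bush_medium_shoulder [268.4 196.3] 0.55 [ 0.4956 -0.0008  0.028 ]
wrist jig_bore [254.7  51. ] 0.73 [0.5162 0.1105 0.034 ]
wrist bush_medium [373.2 117.6] 0.91 [ 0.6015 -0.02    0.    ]
wrist bush_medium [294.1 142.2] 0.74 [ 0.5025 -0.0027  0.    ]
wrist bush_medium [352.  196.7] 0.61 [ 0.5342 -0.0967  0.    ]
wrist bush_medium_shoulder [376.1 118.6] 0.96 [ 0.5996 -0.0199  0.028 ]
wrist bush_medium_shoulder [294.5 149.1] 0.89 [ 0.5022 -0.0085  0.028 ]
wrist bush_medium_shoulder [351.8 200.9] 0.81 [ 0.5324 -0.0928  0.028 ]
```

```bash
python3 -c "
import cv2
a=cv2.imread('pics/wrist1.png')[0:300,140:540];cv2.imwrite('pics/wrist1c.png',cv2.resize(a,None,fx=2,fy=2,interpolation=2))
from h import *
P=camera_params('wrist');print(P['cam_to_world'],P['camera_matrix'])"
```

```text
[[ 8.84462855e-01 -4.49564490e-01 -1.24968908e-01  5.43052978e-01]
 [-4.66610606e-01 -8.52165973e-01 -2.36828414e-01  1.43417721e-02]
 [-2.46060267e-05  2.67777753e-01 -9.63480708e-01  3.74442992e-01]
 [ 0.00000000e+00  0.00000000e+00  0.00000000e+00  1.00000000e+00]] [[309.70691629   0.         316.9211127 ]
 [  0.         309.70691629 197.69813931]
 [  0.           0.           1.        ]]
```

View pics/wrist1c.png

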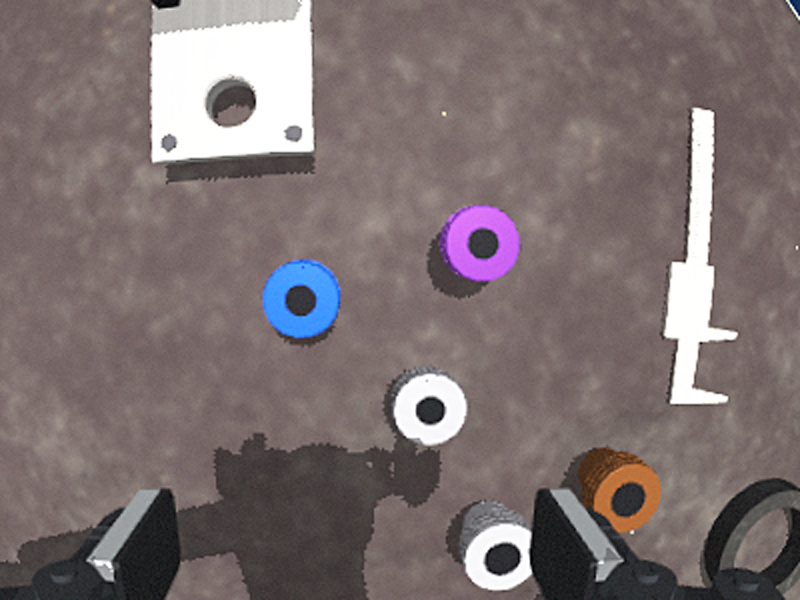

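The wrist crop shows the steel medium bush with its hole at full-image (355,204.5). The bore is near (255.5,50.5), and the plate's front corners are at (216,81) and (297,75.5). Blue is at (290,150) and purple at (381,121). The steel bush just below the blue one is right: its neighbour, the large bush, is visibly bigger.

```bash
cat > c.py <<'E'
from h import *
np.set_printoptions(precision=4,suppress=True)
im=cv2.imread('pics/wrist1.png'); hsv=cv2.cvtColor(im,cv2.COLOR_BGR2HSV)
w=((hsv[...,2]>215)&(hsv[...,1]<30)).astype(np.uint8)
n,l,st,ce=cv2.connectedComponentsWithStats(w)
k=l[200,342]or l[195,350]; c=max(cv2.findContours((l==k).astype(np.uint8),0,1)[0],key=len)
pts=np.array([atz('wrist',p[0]+0.0,.052)[:2] for p in c])
(cx,cy),r=cv2.minEnclosingCircle(pts.astype(np.float32)); print('head',cx,cy,r)
print('hole',atz('wrist',(355,204.5),.052))
A=atz('wrist',(216,81),.034);B=atz('wrist',(297,75.5),.034);print('edge',A,B,np.linalg.norm(A-B),np.degrees(np.arctan2(*(B-A)[1::-1])))
print('bore mouth',atz('wrist',(255.5,50.5),.034))
# bore mouth contour: darker ellipse inside plate
pl=l==l[40,230]; m=(l==l[70,256]).astype(np.uint8)
cs,h=cv2.findContours(m,cv2.RETR_CCOMP,1)
for q,hh in zip(cs,h[0]):
    if hh[3]>=0 and len(q)>15:
        pts=np.array([atz('wrist',p[0]+0.0,.034)[:2] for p in q]); print('holes',cv2.minEnclosingCircle(pts.astype(np.float32)))
E
python3 c.py
```

```text
head 0.5341987013816833 -0.09090378135442734 0.02013462409377098
hole [ 0.5344 -0.0912  0.052 ]
edge [0.4623 0.1031 0.034 ] [0.5438 0.0619 0.034 ] 0.09130670685943448 -26.77729394321458
bore mouth [0.5175 0.11   0.034 ]
holes ((0.4754558205604553, 0.10764919966459274), 0.006126275286078453)
holes ((0.5380772948265076, 0.07669434696435928), 0.005855548661202192)
holes ((0.5171288251876831, 0.11047203093767166), 0.016260845586657524)
```

Request:
{"op": "arm_command", "data": {
  "motion": [
    [[-29,41,0],0],
    [[0,0,45],0],
    [[0,0,45],0],
    [[0,0,30],0],
    [[0,0,0],0],
    [[0,0,0],0]
  ]
}}

```text
time_s: 5.45
ee_pos: [0.5341, -0.0901, 0.1304]
tcp_rot: [-0.0, 0.857, 0.516, -0.0]
ft_force: [-0.2, -0.5, -0.2]
gripper_width: 0.998
finger_force: 0.0
```

```bash
cat > d.py <<'E'
from h import *
s=get_state();print(s['ee_pos'],s['tcp_rot'])
im=save('wrist','wrist2.png'); P=camera_params('wrist')
for z,p in (('bush',(.5343,-.0910,.052)),('bore',(.5171,.1105,.034))): print(z,proj('wrist',p,P))
for r in spot_point('wrist','bush_medium_shoulder')[:3]: print(r['at'],r['confidence'],atz('wrist',r['at'],.028,P))
cv2.imwrite('pics/wrist2c.png',cv2.resize(im[:,:,::-1],None,fx=1.25,fy=1.25))
E
python3 d.py
```

```text
[ 0.53413036 -0.09008036  0.13036857] [-1.94797674e-04  8.56503254e-01  5.16141567e-01 -1.45968190e-04]
bush [315.7907432  214.08168207]
bore [174.88357494  -5.36756329]
[353.2, 82.9] 0.9 [ 0.60113059 -0.02260834  0.028     ]
[317.3, 206.8] 0.84 [ 0.53430425 -0.093416    0.028     ]
```

View pics/wrist2c.png

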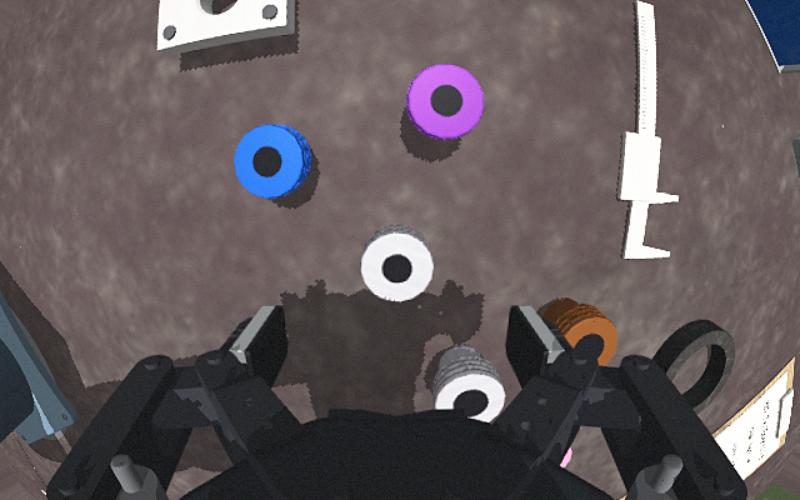

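The hole sits at (317.6,214) against (315.8,214) predicted, about 1 mm off, and it is centred between the fingers. Descend and grip.

Request:
{"op": "arm_command", "data": {
  "motion": [
    [[-1,1,40],0],
    [[0,0,28],0],
    [[0,0,15],0],
    [[0,0,0],0],
    [[0,0,0],0]
  ]
}}

```text
time_s: 6.05
ee_pos: [0.5357, -0.0917, 0.0488]
tcp_rot: [0.001, 0.856, 0.516, 0.001]
ft_force: [0.8, -0.3, 0.1]
gripper_width: 0.998
finger_force: 0.0
```

Request:
{"op": "arm_command", "data": {
  "motion": [
    [[0,0,0],0],
    [[0,0,0],0],
    [[0,0,0],0],
    [[0,0,0],0],
    [[0,0,0],0],
    [[0,0,0],0],
    [[0,0,0],0],
    [[0,0,0],0]
  ],
  "jaw": 25,
  "newtons": 35
}}

```text
time_s: 6.85
ee_pos: [0.5349, -0.0915, 0.0481]
tcp_rot: [0.001, 0.856, 0.516, 0.001]
ft_force: [-1.5, 0.7, 5.5]
gripper_width: 0.466
finger_force: 34.5
```

Request:
{"op": "arm_command", "data": {
  "motion": [
    [[0,0,-40],0],
    [[0,0,-45],0],
    [[34,-22,0],0],
    [[34,-22,0],0],
    [[34,-22,0],0],
    [[34,-22,0],0],
    [[34,-22,0],0],
    [[0,0,0],-0.022],
    [[0,0,0],0],
    [[0,0,0],0]
  ]
}}

```text
time_s: 7.85
ee_pos: [0.5166, 0.1097, 0.132]
tcp_rot: [0.0, 0.851, 0.525, -0.0]
ft_force: [-0.0, -0.1, -1.1]
gripper_width: 0.464
finger_force: 36.0
```

```bash
cat > d.py <<'E'
from h import *
s=get_state();print(s['ee_pos'],s['tcp_rot'],s['ft_force'],s['gripper_width'])
im=save('wrist','wrist3.png'); P=camera_params('wrist')
print('bore',proj('wrist',(.5171,.1105,.034),P))
for t,z in (('bush_medium_shoulder',s['ee_pos'][2]-.02),('jig_bore',.034),('jig_handle',.08)):
  for c in ('wrist','scene','side'):
    if c!='wrist' and t=='bush_medium_shoulder': get_image(c)
    for r in spot_point(c,t)[:2]: print(c,t,r['at'],r['confidence'],atz(c,r['at'],z,P if c=='wrist' else None))
save('side','side3.png')
cv2.imwrite('pics/wrist3c.png',cv2.resize(im[:,:,::-1],None,fx=1.25,fy=1.25))
E
python3 d.py
```

```text
[0.51658847 0.10971995 0.13203208] [ 2.12134528e-04  8.50890037e-01  5.25343786e-01 -7.40414983e-05] [-0.02985849 -0.07836175 -1.11342193] 0.4635484542304608
bore [316.38145629 203.5057644 ]
wrist bush_medium_shoulder [459.4, 284.9] 0.82 [0.58025061 0.04859879 0.11203208]
wrist bush_medium_shoulder [360.6, 319.7] 0.61 [0.51888583 0.056478   0.11203208]
scene bush_medium_shoulder [340.1, 235.9] 0.85 [0.51352555 0.11419649 0.11203208]
scene bush_medium_shoulder [367.0, 232.3] 0.78 [0.46846675 0.07852767 0.11203208]
side bush_medium_shoulder [269.3, 194.9] 0.78 [ 0.49204272 -0.11589422  0.11203208]
side bush_medium_shoulder [310.6, 195.0] 0.73 [ 0.57605924 -0.13569836  0.11203208]
wrist jig_bore [315.4, 205.1] 0.72 [0.51588103 0.10971422 0.034     ]
scene jig_bore [338.5, 260.1] 0.92 [0.51612553 0.11161686 0.034     ]
scene jig_bore [223.8, 249.7] 0.32 [0.75594766 0.20282976 0.034     ]
wrist jig_handle [314.7, 111.5] 0.78 [0.54666053 0.17133373 0.08      ]
scene jig_handle [417.7, 170.1] 0.42 [ 0.45416858 -0.22127534  0.08      ]
scene jig_handle [340.7, 247.0] 0.25 [0.51112997 0.11409254 0.08      ]
side jig_handle [279.6, 143.7] 0.95 [0.54729502 0.16030006 0.08      ]
```

View pics/wrist3c.png

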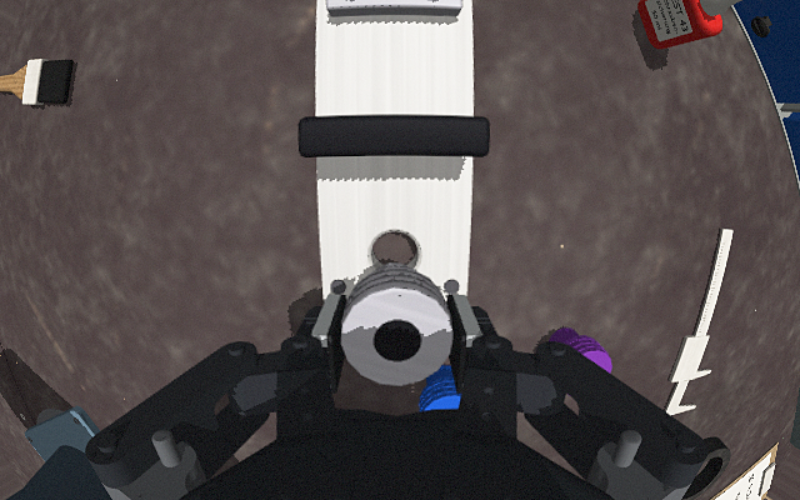

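The bush is held upright in the pads, its hole at (318.8,272). The bore mouth shows just behind it at about (317,203), and the jig is square to the tool. Next I'll measure the bush axis against the bore.

```bash
cat > e.py <<'E'
from h import *
np.set_printoptions(precision=4,suppress=True)
im=cv2.imread('pics/wrist3.png'); g=cv2.cvtColor(im,cv2.COLOR_BGR2GRAY)
s=get_state();e=s['ee_pos'];q=s['tcp_rot'];a=2*np.arctan2(q[2],q[1]);X=np.array([np.cos(a),np.sin(a)]);Y=np.array([X[1],-X[0]])
def loc(p): return np.array([(p[:2]-e[:2])@X,(p[:2]-e[:2])@Y])*1000
# hole of the bush: dark blob round (319,272)
m=(g<60).astype(np.uint8); m[:250]=0; m[295:]=0; m[:,:295]=0; m[:,342:]=0
n,l,st,ce=cv2.connectedComponentsWithStats(m); k=l[272,319]; print('hole px',ce[k],st[k])
for zt in (.134,.136,.138): print('axis',zt,loc(atz('wrist',ce[k],zt)))
# head sides at row 272
row=g[262:282,270:370].mean(0); print(row.astype(int))
# bore: rim points from the plate side
w=(g>190).astype(np.uint8); pts=[]
for th in np.radians(np.arange(190,351,5)):
    for r in np.arange(8,30,.25):
        u,v=316.5+r*np.cos(th),203+r*np.sin(th)
        if g[int(round(v)),int(round(u))]>175: pts.append(loc(atz('wrist',(u,v),.034)));break
pts=np.array(pts); A=np.c_[2*pts,np.ones(len(pts))]; sol=np.linalg.lstsq(A,(pts**2).sum(1),rcond=None)[0]
print('bore',sol[:2],np.sqrt(sol[2]+sol[:2]@sol[:2]),len(pts))
for b in ((338,287),(452,286)): print('bolt',loc(atz('wrist',np.array(b)/1.25,.034)))
E
python3 e.py
```

```text
hole px [317.4628 272.3309] [299 257  38  32 955]
axis 0.134 [-1.2465  0.5029]
axis 0.136 [-0.1224  0.4984]
axis 0.138 [1.0018 0.494 ]
[ 16  14  24  89 122 133 137 135 130 132 127 125 124 119 119 113 114 114
 114 114 114 122 120 121 118 113 115 117 106  81  46  32  26  18  17  19
  15  19  19  14  19  19  19  17  19  19  18  16  17  17  16  20  20  18
  18  18  18  20  21  19  20  18  22  27  40  66 106 131 138 149 148 147
 146 141 141 137 136 133 131 131 124 125 126 123 119 119 118 131 130 133
 118  87  32  13  17  18  17  18  23  29]
bore [ 1.8165 -0.79  ] 15.017497965107154 33
bolt [-19.9741 -35.8477]
bolt [-19.2527  34.8905]
```

Request:
{"op": "arm_command", "data": {
  "motion": [
    [[1,-1,20],0],
    [[0,0,20],0],
    [[0,0,6],0],
    [[0,0,4],0],
    [[0,0,4],0],
    [[0,0,0],0]
  ]
}}

```text
time_s: 9.1
ee_pos: [0.5163, 0.1117, 0.0782]
tcp_rot: [0.0, 0.851, 0.526, 0.0]
ft_force: [0.3, 0.3, -1.1]
gripper_width: 0.464
finger_force: 35.9
```

Request:
{"op": "arm_command", "data": {
  "motion": [
    [[0,0,4],0],
    [[0,0,4],0],
    [[0,0,4],0],
    [[0,0,4],0],
    [[0,0,0],0]
  ]
}}

```text
time_s: 9.6
ee_pos: [0.5162, 0.1116, 0.0615]
tcp_rot: [0.0, 0.851, 0.526, -0.0]
ft_force: [1.2, -1.0, -3.0]
gripper_width: 0.467
finger_force: 35.8
```

Request:
{"op": "arm_command", "data": {
  "motion": [
    [[0,0,3],0],
    [[0,0,2],0],
    [[0,0,1],0],
    [[0,0,0],0],
    [[0,0,0],0]
  ]
}}

```text
time_s: 10.1
ee_pos: [0.5161, 0.1118, 0.0559]
tcp_rot: [0.0, 0.851, 0.526, 0.0]
ft_force: [2.3, -1.6, -1.8]
gripper_width: 0.466
finger_force: 35.8
```

Request:
{"op": "arm_command", "data": {
  "motion": [
    [[0,0,1],0],
    [[0,0,1],0],
    [[0,0,0],0],
    [[0,0,0],0]
  ]
}}

```text
time_s: 10.5
ee_pos: [0.5161, 0.1118, 0.0544]
tcp_rot: [0.0, 0.851, 0.526, 0.0]
ft_force: [-0.2, -1.2, 3.7]
gripper_width: 0.467
finger_force: 36.1
```

Request:
{"op": "arm_command", "data": {
  "motion": [
    [[0,0,1],0],
    [[0,0,0],0],
    [[0,0,0],0]
  ]
}}

```text
time_s: 10.8
ee_pos: [0.5161, 0.1118, 0.0542]
tcp_rot: [0.0, 0.851, 0.526, 0.0]
ft_force: [-2.9, -1.8, 12.9]
gripper_width: 0.463
finger_force: 36.8
```

Contact at the expected height, so it is seated. Release and rise.

Request:
{"op": "arm_command", "data": {
  "motion": [
    [[0,0,-1],0],
    [[0,0,0],0],
    [[0,0,0],0],
    [[0,0,0],0],
    [[0,0,0],0],
    [[0,0,0],0]
  ],
  "jaw": 70
}}

```text
time_s: 11.4
ee_pos: [0.5159, 0.1118, 0.0538]
tcp_rot: [-0.0, 0.851, 0.526, -0.0]
ft_force: [0.2, -1.0, 0.2]
gripper_width: 0.818
finger_force: 0.0
```

Request:
{"op": "arm_command", "data": {
  "motion": [
    [[0,0,-15],0],
    [[0,0,-40],0],
    [[0,0,-45],0],
    [[0,0,-40],0],
    [[0,0,0],0],
    [[0,0,0],0]
  ]
}}

```text
time_s: 12.0
ee_pos: [0.5165, 0.1118, 0.195]
tcp_rot: [0.001, 0.851, 0.526, 0.001]
ft_force: [-0.3, 0.7, -1.0]
gripper_width: 0.82
finger_force: 0.0
```

```bash
cat > f.py <<'E'
from h import *
np.set_printoptions(precision=4,suppress=True)
s=get_state();print(s['ee_pos'],s['tcp_rot'],s['ft_force'],s['gripper_width'])
im=save('wrist','wrist4.png'); P=camera_params('wrist')
for c in ('wrist','side'):
    if c=='side': get_image(c)
    for r in spot_point(c,'jig_handle')[:2]: print(c,r['at'],r['confidence'],atz(c,r['at'],.08,P if c=='wrist' else None))
print('pred handle top',proj('wrist',(.5485,.1731,.09),P))
cv2.imwrite('pics/wrist4c.png',cv2.resize(im[:,:,::-1],None,fx=1.25,fy=1.25))
E
python3 f.py
```

```text
[0.5165 0.1118 0.195 ] [0.0007 0.8507 0.5256 0.0011] [-0.267   0.7143 -0.9608] 0.8195568049065353
wrist [315.4, 111.1] 0.6 [0.5458 0.1744 0.08  ]
side [279.0, 142.5] 0.63 [0.5466 0.1674 0.08  ]
side [269.5, 176.9] 0.63 [0.503  0.0034 0.08  ]
pred handle top [319.4114 110.9642]
```

View pics/wrist4c.png

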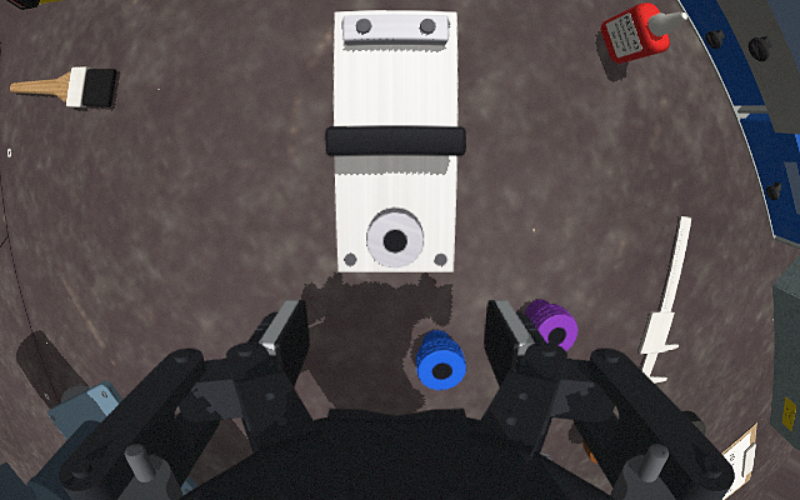

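The bush is flush in the bore, its hole at (316,193). The handle bar's near-top edge runs from (261,~112) to (373,~112), square to the tool. Now I'll work out the handle target.

```bash
cat > g.py <<'E'
from h import *
np.set_printoptions(precision=4,suppress=True)
s=get_state();e=s['ee_pos'];q=s['tcp_rot'];a=2*np.arctan2(q[2],q[1]);X=np.array([np.cos(a),np.sin(a)]);Y=np.array([X[1],-X[0]])
def loc(p): return np.array([(p[:2]-e[:2])@X,(p[:2]-e[:2])@Y])*1000
w=lambda u,v,z: loc(atz('wrist',(u/1.25,v/1.25),z))
print('bush top',w(395,241,.058))
im=cv2.imread('pics/wrist4.png'); g=cv2.cvtColor(im,cv2.COLOR_BGR2GRAY)
m=(g<70).astype(np.uint8); m[:95]=0;m[128:]=0;m[:,:250]=0;m[:,385:]=0
n,l,st,ce=cv2.connectedComponentsWithStats(m);k=1+np.argmax(st[1:,4]);x,y,ww,h,_=st[k];print(st[k])
print('bar far-top edge / ends', loc(atz('wrist',(x+ww/2-.5,y-.5),.09)),loc(atz('wrist',(x-.5,y+4),.09)),loc(atz('wrist',(x+ww-.5,y+4),.09)),'near bottom edge',loc(atz('wrist',(x+ww/2,y+h-.5),.07)),'near top',loc(atz('wrist',(x+ww/2,y+h-.5),.09)))
for col in (265,290,345,368): c=np.where(l[:,col]==k)[0]; print(col,c.min(),c.max())
for b in ((350,260),(440,260)): print('bolt',w(*b,.034))
print(get_state()['qpos'])
E
python3 g.py
```

```text
bush top [-0.1629 -0.9363]
[ 259  100  114   26 2578]
bar far-top edge / ends [77.8433 -1.1046] [ 75.3398 -42.7168] [75.2928 40.3937] near bottom edge [58.0135 -0.8596] near top [58.8032 -0.7404]
265 100 125
290 102 123
345 102 123
368 101 124
bolt [-21.5982 -35.7178]
bolt [-21.4944  33.4977]
[0.0018 0.2662 1.6727 0.     1.2061 0.4658]
```

Request:
{"op": "arm_command", "data": {
  "motion": [
    [[35,0,0],0],
    [[34.5,-1,0],0],
    [[0,0,0],-0.143],
    [[0,0,0],-0.143],
    [[0,0,0],-0.143],
    [[0,0,0],-0.143],
    [[0,0,0],-0.143],
    [[0,0,0],-0.143],
    [[0,0,0],-0.143],
    [[0,0,0],-0.143],
    [[0,0,0],-0.143],
    [[0,0,0],-0.143],
    [[0,0,0],-0.141],
    [[0,0,0],0],
    [[0,0,0],0]
  ],
  "jaw": 60
}}

```text
time_s: 13.7
ee_pos: [0.5458, 0.1743, 0.1929]
tcp_rot: [-0.001, 0.232, 0.973, -0.0]
ft_force: [0.5, 0.5, -0.9]
gripper_width: 0.701
finger_force: 0.0
```

```bash
cat > k.py <<'E'
from h import *
np.set_printoptions(precision=4,suppress=True)
s=get_state();print(s['time_s'],s['ee_pos'],s['tcp_rot'],s['gripper_width'],np.degrees(2*np.arctan2(s['tcp_rot'][2],s['tcp_rot'][1])))
im=save('wrist','wrist5.png')
cv2.imwrite('pics/wrist5c.png',cv2.resize(im[:,:,::-1],None,fx=1.25,fy=1.25))
E
python3 k.py
```

```text
13.7 [0.5458 0.1743 0.1929] [-0.0009  0.2317  0.9728 -0.0003] 0.700948258936574 153.20633626191753
```

View pics/wrist5c.png

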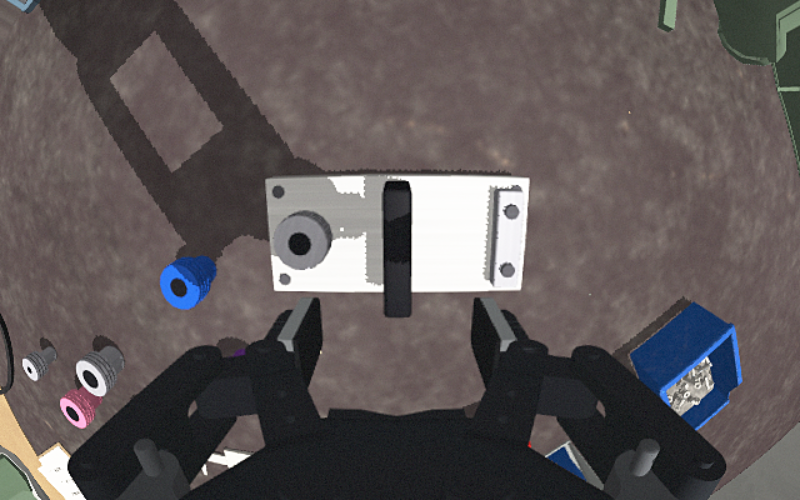

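The jig is aligned, its handle bar at column 397 and centred between the fingers. The bush is seated at (300,243). Descend and grip.

Request:
{"op": "arm_command", "data": {
  "motion": [
    [[0,0,40],0],
    [[0,0,40],0],
    [[0,0,20],0],
    [[0,0,12],0],
    [[0,0,0],0],
    [[0,0,0],0]
  ]
}}

```text
time_s: 14.35
ee_pos: [0.547, 0.1744, 0.0828]
tcp_rot: [0.001, 0.23, 0.973, 0.0]
ft_force: [-0.0, -0.1, 1.0]
gripper_width: 0.704
finger_force: 0.0
```

Request:
{"op": "arm_command", "data": {
  "motion": [
    [[0,0,0],0],
    [[0,0,0],0],
    [[0,0,0],0],
    [[0,0,0],0],
    [[0,0,0],0],
    [[0,0,0],0],
    [[0,0,0],0],
    [[0,0,0],0],
    [[0,0,0],0],
    [[0,0,0],0]
  ],
  "jaw": 5,
  "newtons": 80
}}

```text
time_s: 15.35
ee_pos: [0.5469, 0.1743, 0.0833]
tcp_rot: [0.001, 0.23, 0.973, 0.0]
ft_force: [-1.9, -1.0, 6.9]
gripper_width: 0.194
finger_force: 79.4
```

Request:
{"op": "arm_command", "data": {
  "motion": [
    [[0,0,-2],0],
    [[0,0,-4],0],
    [[0,0,-8],0],
    [[0,0,-12],0],
    [[0,0,-14],0],
    [[0,0,-15],0],
    [[0,0,-15],0],
    [[0,0,-15],0],
    [[0,0,-15],0],
    [[0,0,-15],0],
    [[0,0,-12],0],
    [[0,0,-10],0],
    [[0,0,-7],0],
    [[0,0,-4],0],
    [[0,0,-2],0],
    [[0,0,0],0],
    [[0,0,0],0],
    [[0,0,0],0],
    [[0,0,0],0],
    [[0,0,0],0]
  ]
}}

```text
time_s: 17.35
ee_pos: [0.5461, 0.1743, 0.2317]
tcp_rot: [-0.0, 0.23, 0.973, -0.0]
ft_force: [-0.7, -1.2, -7.1]
gripper_width: 0.194
finger_force: 78.4
```

```bash
cat > l.py <<'E'
from h import *
s=get_state();print(s['time_s'],s['ee_pos'],s['tcp_rot'],s['ft_force'],s['ft_torque'],s['gripper_width'])
w=save('wrist','wrist6.png');a=save('side','side6.png')
o=np.vstack([cv2.resize(w[60:320,140:540],(460,299)),cv2.resize(a[80:310,150:450],(460,299),interpolation=2)])[:,:,::-1]
cv2.imwrite('pics/fin6.png',o)
E
python3 l.py
```

```text
17.35 [0.54613393 0.17433183 0.23174963] [-2.20806081e-04  2.29823266e-01  9.73232352e-01 -7.90285383e-05] [-0.6584117  -1.16672011 -7.1271766 ] [ 0.00656141  0.01359211 -0.01678704] 0.19422449428039879
```

View pics/fin6.png

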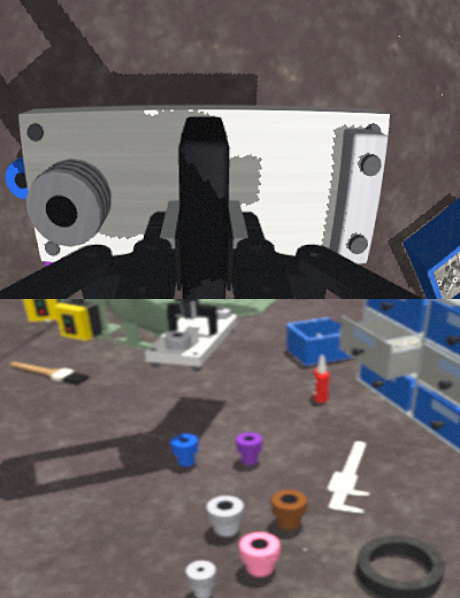

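The jig hangs level with the bush seated, its hole at crop (62,210). The measured load of 7.1 N is the jig plus the bush. The steel small and large bushes still stand, and the other things are undisturbed. Handing in.

```bash
python3 -c "
from workcell import *
print(close_job())"
```

```text
the job is handed in; nothing more can be done
None
```

The steel medium bush is seated in the bore, and the arm is holding the jig level by its handle with its feet about 15 cm above the bench; the job is handed in, though no verdict came back.

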